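Prop the packing stand with its jack leg

ROBOT

A 6-joint arm with a two-finger parallel gripper is mounted at the origin on a cart in front of the work surface, level with it; the furniture and walls round the work are solid. World frame = base frame: x ahead of the robot, y to its left, z up, the work surface at z = 0. Lengths are in m, angles in rad, forces in N, time in s.
With the tool pointing down it reaches from about 0.25 to 0.725 m from the base axis. Payload 4 kg.
Tool frame: the origin (TCP) lies between the finger pads; the fingertips stand 8 mm ahead of it and the grasp point (between the pads) lies 11 mm behind it (bot.tip_reach is the distance from the TCP to the fingertips, in m); z points along the fingers, y is the line along which they close (so a half turn about z gives the same grasp; the last joint's range is limited). The gripper opens to 85 mm and grips with 20 to 120 N. Pads are 22 mm wide; open, the fingers measure 114 mm over their backs; the gripper's body (76 mm by 85 mm) begins 54 mm behind the grasp point. The pads swing forward as they close: fully open they stand 13 mm farther back than shut.
Start: joints at [-1.322, 0.241, 0.005, 1.335, 0, 1.571], TCP at [0.123, -0.485, 0.239] pointing down, gripper open.
Joint ranges: [-2.72, 2.72], [-1.05, 1.87], [-1.09, 1.28], [-1.99, 2.15], [-1.42, 1.44], [-3.14, 3.14]. Speed limits (rad/s): [2.79, 2.79, 3.14, 3.14, 3.14, 3.14].

INTERFACE

Orientations are given as a unit quaternion [x, y, z, w].
In Python, from workcell import bot gives the robot as it stands.
- The arm moves only by the tool move_arm, never from a script. Its argument "deltas" is a list of rows, each a list of 7 numbers: the opening, from 0 (shut) to 1 (fully open), then the shift along the tool's x, y, z in mm, then the turn, a rotation vector about the tool's x, y, z in degrees. In form: [[gripper, tx, ty, tz, ax, ay, az], ...]. A call has 1 to 10 rows; each row shifts and turns the commanded pose from where the row before left it, along the tool's axes as they then stand; what a row does not reach is not made up. A row lasts 1/12 s, in which the tool goes at most 41.7 mm and 7.16 degrees, less where a joint would pass 70% of its speed; a pose out of reach is approached as far as the arm can. A call is refused whole if a number of a shift passes 41.7 or a number of a turn 7.16, either way. A call with a gripper value outside its range is refused whole. The fingers move at their own pace and stop on an object; the grip force is fixed at half the most. Time passes only in rows, so rows that do not move let the fingers close. It gives the time, the measured TCP pose, the force, the opening and the grip force at its end, in the units of the state.
- bot.get_obs(): the state, without advancing time (a new reading comes with each control period).
- bot.camera(name): name is "side" or "top"; returns the picture (420x560x3 uint8, blue, green, red); there is no depth.
- bot.calibration(name): a dict with "K" (3x3 intrinsics, pixels), "position" and "orientation" of the camera in the world. Camera axes: x right, y down, z forward; pixel columns grow to the right and rows downward; lengths in m; the calibration is good to about 2 mm. A picture is of the moment at which its call begins. calibration takes no time and is no camera call.
- bot.job_done(): hands the job in; it is judged then, once.
Trained networks look in the newest picture that a camera, given by its name, has taken for a name from the list of things; names that differ only in an ending like _2 or _b are one class to them, and where a whole thing is asked for, a point or a joint stands for the part that bears it (a point fixed in the world has none). Each returns a list of dicts, best first, with "conf" (0 to 1); they miss things now and then, are a little off and sometimes report something else, mostly with a low value. They report only what shows in the picture. A call takes as long as a camera call.
- bot.outline_of(query, camera): "pixels" (420x560 bool, what is visible of it) and "rect" ([left, top, width, height] in pixels, round what is visible of it).
The state is a dict: "clock": time; "joint_pos": joint angles; "joint_vel": joint speeds; "tau": joint torques, N m; "eef_pos": TCP position; "tool_rot": TCP orientation; "ft_force": force on the tool from outside, world axes, zero at the start; "ft_torque": the same for the moment, N m; "grip_width": finger opening in m; "grasp_force": force on a finger pad.
Only numpy, scipy, OpenCV 4.12 (cv2) and the standard library are available. Lean on these libraries where they do the work, as an engineer would, in place of code of your own. Each camera call takes 0.05 s, during which the arm holds its last target. There are 200 camera calls.

TASK

The front of the small packing stand must be propped on the bench. Slide the spreader pad flat along the bench until it is centred under the jack's foot, then take the crank by its knob and turn it clockwise (seen from above) until you feel the foot bear firmly on the pad: stop when turning takes about one and a half times the effort of free turning, and never force it to twice that effort. Then let go, leaving the foot pressing on the pad and the other things on the bench undisturbed.

Things in the scene. Friction and masses are not known exactly. Their poses are not given: they have to be found in the camera images.
- stand: Packing stand fixed to the bench: aluminium deck (100 x 130 mm, cards on it up to z = 151 mm) on two rear legs, a vertical jack leg in front. Origin: on the bench right under the jack; foot centre and crank axis lie on its z axis (up). Deck and legs lie at x +25 to +145 mm, y within 80 mm either side; the -x, -y and +y sides of the jack are open above the bench.
- tube_end (a point): Lower end of the jack's fixed steel tube (40 mm across), 98 mm above the bench on the jack's axis; z up. Below it hangs the foot: a 42 x 42 mm rubber plate on a 24 mm rod. At the start the foot's underside is 39 to 60 mm above the bench; it varies and is not reported. On the pad the rubber yields by about 1 mm per 10 N. Foot load wanted at the end: 10 to 40 N.
- gear_top (a point): Top centre of the grey gear housing (48 mm across), on the crank's axis, 186 mm above the bench; z up. Clockwise cranking seen from above lowers the foot 6 mm per radian. A clutch lets the crank arm start at any angle, which tells nothing of the foot's height. Friction is steady at about 0.30 N m and locks the jack where it is left; each newton of foot load adds 0.006 N m to the crank's effort.
- knob_grip (a point): Grip point on the axis of the crank's knob, z = 225 mm: a black upright cylinder 24 mm across, 40 mm tall (z 201 to 241 mm), on the crank arm (top at z = 202 mm) 45 mm from the crank's axis. It spins on its pin, so a hand need not turn with it; its orientation means nothing. Free cranking takes 6 to 7 N at the knob along its path (less is felt when it stands); each 10 N of foot load adds 1.3 N.
- pad: Loose spreader pad of grey plastic, 0.2 to 0.35 kg: a square plate 80 x 80 x 14 mm with a straight handle along its -y axis, a bar 16 mm wide, 13 mm high, to y = -159 mm. Origin: centre of its underside; z up. It starts flat on the bench to the right (-y) of the stand, its handle pointing roughly to -y.
- pad_handle (a point): Centre of the raised grip of the pad's handle, 130 mm from the pad's centre along its -y axis and 14 mm above its underside. The raised grip runs from y = -95 to -159 mm of the pad, is 16 mm wide (along the pad's x) and 24.5 mm high.
- grip_handle: Bystander: a turquoise plastic tool handle, 170 x 31 x 23 mm, lying behind the pad. Origin: centre of its underside.
- box_cutter: Bystander: an orange box cutter, 158 x 21 x 17 mm, lying near the front edge of the bench before the stand. Origin: centre of its underside.
- mug: Bystander: a white mug, 81 mm across, 97 mm tall. Origin: centre of its underside.
- grip_handle_2: Bystander: a second turquoise tool handle, 170 x 31 x 23 mm, at the right near the front edge. Origin: centre of its underside.

How it is judged:
By the outcome, as a careful person would: the job done as asked, in the order asked, and still so for the second after the job is handed in, with the robot touching nothing.
It also fails if it takes over 72 s, if anything falls off the work surface, if the arm or the gripper's body presses on something with over 40 N, if the wrist force passes 120 N, or if a joint passes its speed limit or range.

## Working session

There is one attempt and no reset: what is moved stays moved. The work goes in short steps, Python scripts to look and compute and a tool call to move; the robot and the scene stay as the last step left them, time stands still between calls to the robot, and variables do not carry over. Pictures are saved under pics/ and viewed, at most 10 in all, crops included, and the job is handed in when it is done.

Besides the shell and the picture viewer there is one more tool, called after "Emit:" as a command line: name --pt "numbers of a row" for each row, then --argument value for the rest. move_arm: Moves the arm, as the interface text tells. Its arguments: {"type":"object","properties":{"deltas":{"type":"array","items":{"type":"array","items":{"type":"number"}}}},"required":["deltas"]}

```bash
mkdir -p pics; cat > h.py <<'E'
import numpy as np, cv2
from scipy.spatial.transform import Rotation as R
from workcell import bot
def ray(cam,u,v):
    c=bot.calibration(cam);K=np.array(c["K"]);d=R.from_quat(c["orientation"]).as_matrix()@np.linalg.solve(K,[u,v,1.]);return np.array(c["position"]),d
def at(cam,u,v,z):
    p,d=ray(cam,u,v);return p+d*(z-p[2])/d[2]
def proj(cam,P):
    c=bot.calibration(cam);q=np.array(c["K"])@(R.from_quat(c["orientation"]).as_matrix().T@(np.array(P)-c["position"]));return q[:2]/q[2]
E
python3 - <<'E'
from h import *
for c in("top","side"):
    im=bot.camera(c);cv2.imwrite(f"pics/{c}0.png",im)
    k=bot.calibration(c);print(c,k["position"],k["orientation"],np.array(k["K"])[0,0])
    for q in("pad","pad_handle","knob_grip","gear_top","stand","mug","grip_handle","box_cutter","tube_end"):
        try:
            for d in bot.outline_of(q,c)[:2]:
                v,u=np.nonzero(d["pixels"]);print(q,round(d["conf"],2),d["rect"],u.mean().round(1),v.mean().round(1))
        except Exception as e: print(q,e)
o=bot.get_obs();print(o["eef_pos"],o["tool_rot"],o["clock"],o["grip_width"])
E
```

```text
top [ 3.69991373e-01 -1.10319441e-03  1.32566736e+00] [ 0.70634268 -0.7049315   0.04416411 -0.04691626] 389.939765952528
pad 0.65 [258.9, 205.8, 61.0, 25.6] 277.9 217.9
pad_handle 0.89 [255.2, 205.7, 60.9, 25.3] 276.8 217.4
gear_top 0.78 [178.7, 176.6, 54.2, 57.7] 204.3 204.5
stand 0.85 [176.3, 177.6, 56.9, 56.6] 204.5 204.0
mug 0.58 [298.3, 157.0, 29.1, 30.9] 312.2 171.2
grip_handle 0.67 [248.2, 187.0, 51.0, 10.4] 270.0 192.4
grip_handle 0.56 [357.5, 237.6, 51.9, 14.6] 376.2 247.0
box_cutter 0.65 [165.8, 252.2, 41.8, 10.1] 185.3 256.9
box_cutter 0.16 [180.7, 174.6, 48.7, 61.9] 204.6 203.9
tube_end 0.78 [179.3, 177.6, 52.4, 58.9] 204.4 204.1
side [0.32736604 0.8528607  0.94645468] [-0.11676617  0.90659078 -0.40332008  0.04232886] 394.66792213056226
pad 0.65 [277.7, 222.2, 24.2, 43.6] 290.2 247.7
pad_handle 0.67 [277.3, 221.3, 26.9, 45.2] 290.3 247.4
knob_grip 0.58 [276.1, 262.1, 11.0, 17.7] 282.3 271.7
gear_top 0.73 [223.5, 249.2, 70.3, 75.3] 258.3 281.0
stand 0.73 [222.9, 250.4, 71.5, 74.0] 258.6 280.9
mug 0.91 [239.9, 189.5, 25.0, 39.0] 253.9 210.6
grip_handle 0.53 [331.0, 173.7, 7.7, 31.0] 335.9 191.9
grip_handle 0.46 [257.9, 229.1, 16.5, 23.6] 265.2 240.4
box_cutter 0.81 [302.6, 324.6, 13.4, 54.7] 308.6 351.1
tube_end 0.96 [227.3, 251.4, 68.2, 76.8] 258.3 280.8
tube_end 0.53 [301.5, 322.9, 16.0, 56.3] 308.8 349.5
[ 0.12311462 -0.48460105  0.2393158 ] [ 9.92271566e-01  1.24085205e-01 -1.18059615e-05  2.73222366e-06] 1.0 0.08571502390571682
```

```bash
python3 - <<'E'
from h import *
a=cv2.imread("pics/top0.png")[150:270,160:330];b=cv2.imread("pics/side0.png")[180:330,215:345]
a=cv2.resize(a,None,fx=4.6,fy=4.6,interpolation=2);cv2.imwrite("pics/a.png",a)
b=cv2.resize(b,None,fx=4,fy=4,interpolation=2);cv2.imwrite("pics/b.png",b)
E
```

```text
(no output)
```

View pics/a.png

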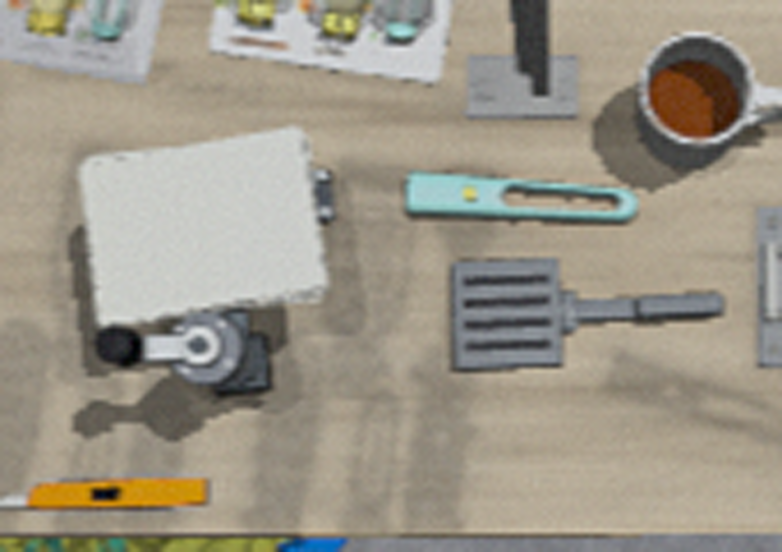

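View pics/b.png

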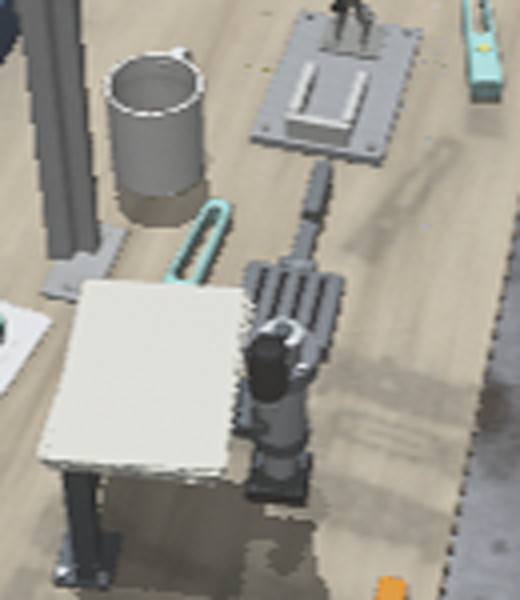

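Top view (crop ÷4.6 + (160,150)): the pad plate is centred at about (270,218) with its handle end at (317,216). The gear axis is at about (203.5,225) and the knob at (186,225), pointing to +y. The side view confirms this and shows the foot well above the bench.

```bash
python3 - <<'E'
from h import *
f=lambda x,y,z:at("top",160+x/4.6-.4,150+y/4.6-.4,z).round(4)
g=lambda x,y,z:at("side",215+x/4-.4,180+y/4-.4,z).round(4)
print("axis",f(200,345,.205),f(207,345,.186),"knob",f(120,344,.241), g(268,345,.241))
print("foot",f(270,390,.06))
P=[f(*p,.014) for p in((453,260),(558,260),(562,370),(453,370))];print("pad",*P,np.mean(P,0))
e=f(723,303,.0245);m=f(636,308,.0245);print("hend",e,m)
print("deck",*[f(*p,.151) for p in((80,160),(300,128),(327,292),(98,325))])
print("padside",*[g(*p,.014) for p in((250,262),(343,275),(318,375))],"hend",g(322,163,.0245))
print("turq",f(635,205,.02),f(410,218,.02))
print("gear side knobaxis",g(290,330,.205))
E
```

```text
axis [0.4768 0.2257 0.205 ] [0.4786 0.2251 0.186 ] knob [0.4738 0.2671 0.241 ] [0.4746 0.2736 0.241 ]
foot [0.4587 0.2047 0.06  ]
pad [0.5584 0.079  0.014 ] [0.5585 0.0015 0.014 ] [ 0.4771 -0.0016  0.014 ] [0.4769 0.0783 0.014 ] [0.517725 0.0393   0.014   ]
hend [ 0.5255 -0.1191  0.0245] [ 0.5217 -0.0556  0.0245]
deck [0.6056 0.3202 0.151 ] [0.6276 0.1738 0.151 ] [0.5172 0.1537 0.151 ] [0.495  0.3043 0.151 ]
padside [0.5583 0.0067 0.014 ] [0.4825 0.0009 0.014 ] [0.478  0.1058 0.014 ] hend [ 0.5269 -0.1115  0.0245]
turq [ 0.5987 -0.0553  0.02  ] [0.5887 0.1107 0.02  ]
gear side knobaxis [0.4721 0.2289 0.205 ]
```

```bash
cat >> h.py <<'E'
def plan(g,p1,yaw,n,p0=None,r0=None):
    o=bot.get_obs();p=np.array(o["eef_pos"] if p0 is None else p0);r=R.from_quat(o["tool_rot"] if r0 is None else r0)
    rt=R.from_euler("z",yaw,degrees=True)*R.from_euler("x",180,degrees=True)
    w=(r.inv()*rt).as_rotvec(degrees=True)/n;dp=(np.array(p1)-p)/n;rows=[]
    for k in range(n):
        d=r.inv().apply(dp)*1000;rows.append([g]+[float(x) for x in d.round(1)]+[float(x) for x in w.round(2)]);r=r*R.from_rotvec(w,degrees=True)
    print(rows)
E
python3 - <<'E'
from h import *
plan(.5,[.5245,-.097,.12],93,20)
E
```

```text
[[0.5, 24.2, -13.8, 6.0, -0.0, 0.0, -3.94], [0.5, 25.1, -12.1, 6.0, -0.0, 0.0, -3.94], [0.5, 25.9, -10.4, 6.0, -0.0, 0.0, -3.94], [0.5, 26.5, -8.6, 6.0, -0.0, 0.0, -3.94], [0.5, 27.1, -6.7, 6.0, -0.0, 0.0, -3.94], [0.5, 27.5, -4.9, 6.0, -0.0, 0.0, -3.94], [0.5, 27.7, -3.0, 6.0, -0.0, 0.0, -3.94], [0.5, 27.9, -1.1, 6.0, -0.0, 0.0, -3.94], [0.5, 27.9, 0.9, 6.0, -0.0, 0.0, -3.94], [0.5, 27.8, 2.8, 6.0, -0.0, 0.0, -3.94], [0.5, 27.5, 4.7, 6.0, -0.0, 0.0, -3.94], [0.5, 27.1, 6.5, 6.0, -0.0, 0.0, -3.94], [0.5, 26.6, 8.4, 6.0, -0.0, 0.0, -3.94], [0.5, 26.0, 10.2, 6.0, -0.0, 0.0, -3.94], [0.5, 25.2, 12.0, 6.0, -0.0, 0.0, -3.94], [0.5, 24.3, 13.7, 6.0, -0.0, 0.0, -3.94], [0.5, 23.3, 15.3, 6.0, -0.0, 0.0, -3.94], [0.5, 22.2, 16.9, 6.0, -0.0, 0.0, -3.94], [0.5, 21.0, 18.3, 6.0, -0.0, 0.0, -3.94], [0.5, 19.7, 19.7, 6.0, -0.0, 0.0, -3.94]]
```

View pics/side0.png

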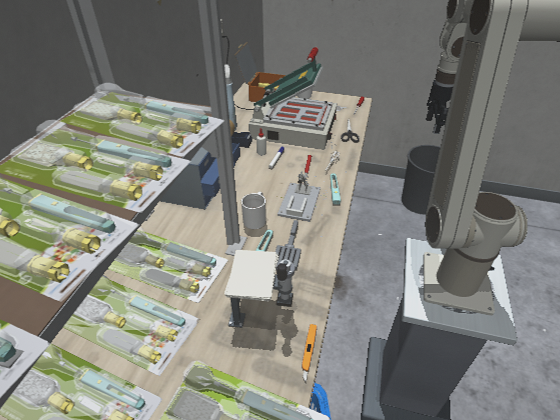

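View pics/top0.png

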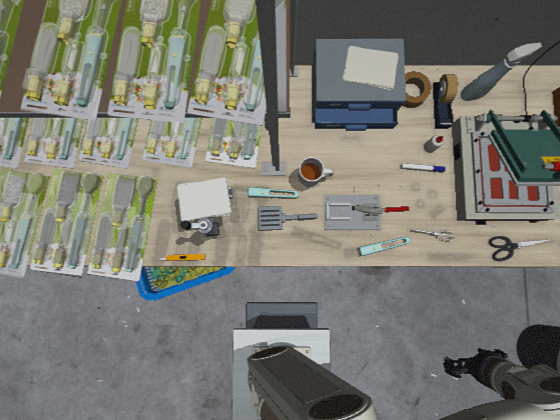

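The bench is clear along the path. The toggle clamp at (370–405,210) and the tall post at (275,165) both lie off it.

Emit:
move_arm --pt "0.5 24.2 -13.8 6 0 0 -3.94" --pt "0.5 25.1 -12.1 6 0 0 -3.94" --pt "0.5 25.9 -10.4 6 0 0 -3.94" --pt "0.5 26.5 -8.6 6 0 0 -3.94" --pt "0.5 27.1 -6.7 6 0 0 -3.94" --pt "0.5 27.5 -4.9 6 0 0 -3.94" --pt "0.5 27.7 -3 6 0 0 -3.94" --pt "0.5 27.9 -1.1 6 0 0 -3.94" --pt "0.5 27.9 0.9 6 0 0 -3.94" --pt "0.5 27.8 2.8 6 0 0 -3.94"

```text
clock: 1.83
eef_pos: [0.3247, -0.2898, 0.1792]
tool_rot: [0.892, 0.453, 0.0, 0.0]
ft_force: [-0.2, -0.7, -0.6]
grip_width: 0.0425
grasp_force: 0.0
```

Emit:
move_arm --pt "0.5 27.5 4.7 6 0 0 -3.94" --pt "0.5 27.1 6.5 6 0 0 -3.94" --pt "0.5 26.6 8.4 6 0 0 -3.94" --pt "0.5 26 10.2 6 0 0 -3.94" --pt "0.5 25.2 12 6 0 0 -3.94" --pt "0.5 24.3 13.7 6 0 0 -3.94" --pt "0.5 23.3 15.3 6 0 0 -3.94" --pt "0.5 22.2 16.9 6 0 0 -3.94" --pt "0.5 21 18.3 6 0 0 -3.94" --pt "0.5 19.7 19.7 6 0 0 -3.94"

```text
clock: 2.67
eef_pos: [0.5253, -0.0959, 0.119]
tool_rot: [0.687, 0.727, 0.0, 0.0]
ft_force: [-0.0, -0.1, -0.2]
grip_width: 0.0427
grasp_force: 0.0
```

```bash
python3 - <<'E'
from h import *
a=bot.camera("top");b=bot.camera("side");o=bot.get_obs();print(o["clock"],o["eef_pos"],o["tool_rot"],o["grip_width"],o["joint_pos"],o["ft_force"])
A=cv2.resize(a[180:250,240:340],None,fx=4,fy=4,interpolation=2);B=cv2.resize(b[190:290,250:350],None,fx=4,fy=4,interpolation=2)
im=np.zeros((400,800,3),np.uint8);im[:280,:400]=A;im[:,400:]=B;cv2.imwrite("pics/c.png",im)
E
```

```text
2.7667 [ 0.52664674 -0.09429747  0.1182873 ] [ 6.85987918e-01  7.27612716e-01  5.47260809e-04 -1.08903370e-04] 0.042661058077307974 [-1.77747118e-01  3.91057260e-01 -1.11666933e-01  1.06765635e+00
  1.03563419e-03  1.33417456e+00] [-0.33337676  0.01758037  0.36715531]
```

View pics/c.png

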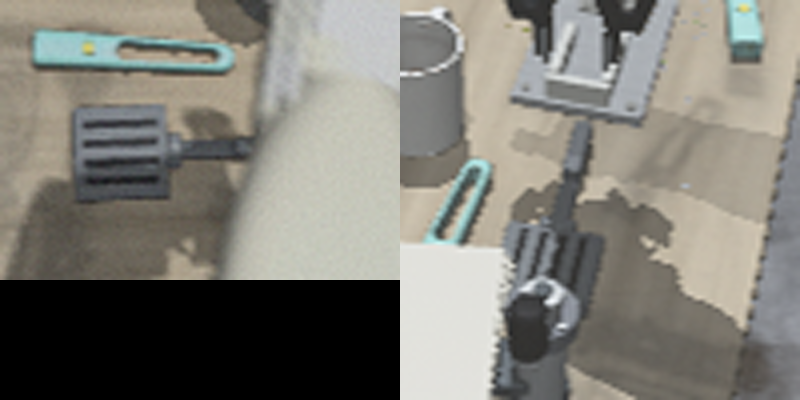

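The top crop shows the pad unmoved with the arm over its handle. In the side crop the fingers are above the handle and in line with it, so I'll go down.

Emit:
move_arm --pt "0.5 0 -1.5 14 0 0 0" --pt "0.5 0 0 16 0 0 0" --pt "0.5 0 0 16 0 0 0" --pt "0.5 0 0 16 0 0 0" --pt "0.5 0 0 14 0 0 0" --pt "0.5 0 0 12 0 0 0" --pt "0.5 0 0 9 0 0 0" --pt "0.5 0 0 6 0 0 0" --pt "0.5 0 0 3 0 0 0" --pt "0.5 0 0 0 0 0 0"

```text
clock: 3.6
eef_pos: [0.5225, -0.0972, 0.013]
tool_rot: [0.688, 0.726, -0.0, -0.0]
ft_force: [-0.2, 0.4, -0.1]
grip_width: 0.0429
grasp_force: 0.0
```

Emit:
move_arm --pt "0.15 0 0 0 0 0 0" --pt "0.1 0 0 0 0 0 0" --pt "0.1 0 0 0 0 0 0" --pt "0.0 0 0 0 0 0 0" --pt "0 0 0 0 0 0 0" --pt "0 0 0 0 0 0 0"

```text
clock: 4.1
eef_pos: [0.5237, -0.0973, 0.0143]
tool_rot: [0.688, 0.726, 0.001, 0.001]
ft_force: [-0.1, -0.6, 5.8]
grip_width: 0.0141
grasp_force: 60.0
```

```bash
python3 - <<'E'
from h import *
o=bot.get_obs();print(o["eef_pos"],R.from_quat(o["tool_rot"]).as_matrix().round(3).tolist(),o["grip_width"],o["grasp_force"],o["ft_force"])
E
```

```text
[ 0.52374596 -0.09731204  0.0142503 ] [[-0.053, 0.999, 0.002], [0.999, 0.053, -0.001], [-0.001, 0.002, -1.0]] 0.014094401469004699 59.951271414756775 [-0.07650274 -0.58985333  5.81410001]
```

Emit:
move_arm --pt "0 4 -0.7 -1 0 0 0" --pt "0 9 -1.5 0 0 0 0" --pt "0 10 -1.6 0 0 0 0" --pt "0 10 -1.6 0 0 0 0" --pt "0 10 -1.6 0 0 0 0" --pt "0 10 -1.6 0 0 0 0" --pt "0 10 -1.6 0 0 0 0" --pt "0 10 -1.6 0 0 0 0" --pt "0 10 -1.6 0 0 0 0" --pt "0 10 -1.6 0 0 0 0"

```text
clock: 4.93
eef_pos: [0.5026, -0.0039, 0.0143]
tool_rot: [0.688, 0.726, -0.0, -0.0]
ft_force: [0.4, -1.3, 0.6]
grip_width: 0.0145
grasp_force: 59.5
```

Emit:
move_arm --pt "0 10 -1.6 0 0 0 0" --pt "0 10 -1.6 0 0 0 0" --pt "0 10 -1.6 0 0 0 0" --pt "0 10 -1.6 0 0 0 0" --pt "0 10 -1.6 0 0 0 0" --pt "0 10 -1.6 0 0 0 0" --pt "0 10 -1.6 0 0 0 0" --pt "0 10 -1.6 0 0 0 0" --pt "0 10 -1.6 0 0 0 0" --pt "0 6 -1 0 0 0 0"

```text
clock: 5.77
eef_pos: [0.4821, 0.0914, 0.0143]
tool_rot: [0.688, 0.726, 0.0, -0.0]
ft_force: [0.6, -1.9, 0.6]
grip_width: 0.0145
grasp_force: 59.5
```

```bash
python3 - <<'E'
from h import *
a=bot.camera("top");b=bot.camera("side");o=bot.get_obs();print(o["clock"],o["eef_pos"],o["tool_rot"],o["grip_width"],o["ft_force"])
A=cv2.resize(a[170:250,160:240],None,fx=5,fy=5,interpolation=2);B=cv2.resize(b[240:320,230:310],None,fx=5,fy=5,interpolation=2)
cv2.imwrite("pics/d.png",np.hstack([A,B]))
E
```

```text
5.8667 [0.48200019 0.09177535 0.01426861] [ 6.87209105e-01  7.26459058e-01  4.82037482e-04 -8.06978228e-04] 0.014282126986687155 [-0.07517354  0.95780319  1.66040481]
```

View pics/d.png

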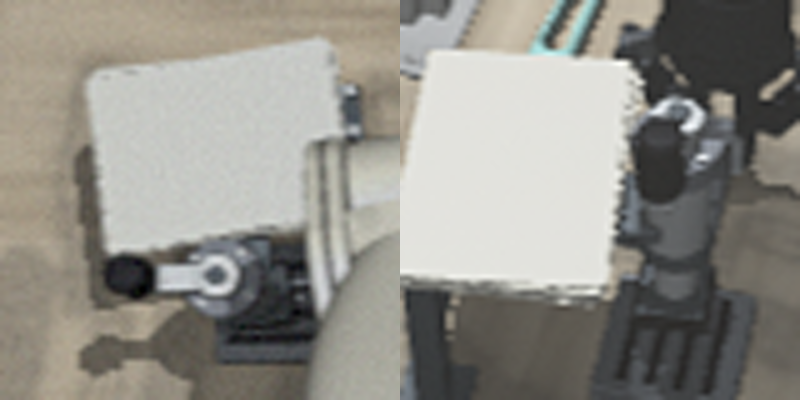

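The top crop shows the pad under the jack, with its near-left corner at (218,358). The side crop shows its slots below the foot and its front-right corner at about (755,293). I'll check the centring numerically.

```bash
python3 - <<'E'
from h import *
o=bot.get_obs();M=R.from_quat(o["tool_rot"]).as_matrix();t=np.array(o["eef_pos"])
c=t+.1366*M[:,0];c[2]=.014;print("pad c",c)
ex=M[:,1]*.04;ey=M[:,0]*.04
for n,P in(("-x+y",c-ex+ey),("-x-y",c-ex-ey),("+x+y",c+ex+ey)): print(n,P.round(4),((proj("top",P)-[160,170]+.5)*5).round(),((proj("side",P)-[230,240]+.5)*5+[400,0]).round())
print("seen",at("top",160+218/5-.5,170+345/5-.5,.014),at("side",230+71-.5,240+293/5-.5,.014))
J=np.array([.4768,.2257,0])
for z in (.186,.098,.05):
  print(z,((proj("top",J+[0,0,z])-[160,170]+.5)*5).round(),((proj("side",J+[0,0,z])-[230,240]+.5)*5+[400,0]).round())
for h in(.045,.06):
  a=np.deg2rad(8.4);X=np.array([np.cos(a),np.sin(a),0])*.021;Y=np.array([-np.sin(a),np.cos(a),0])*.021
  print(h,[((proj("side",J+[0,0,h]+s*X+q*Y)-[230,240]+.5)*5+[400,0]).round().tolist() for s,q in((-1,-1),(-1,1),(1,1),(1,-1))])
E
```

```text
pad c [0.4744208  0.22816469 0.014     ]
-x+y [0.4323 0.2659 0.0141] [213. 368.] [736. 410.]
-x-y [0.4367 0.186  0.0139] [332. 362.] [761. 291.]
+x+y [0.5121 0.2703 0.0141] [210. 250.] [592. 385.]
seen [0.44800075 0.26300203 0.014     ] [0.4394491 0.1885289 0.014    ]
0.186 [224. 279.] [680. 131.]
0.098 [252. 292.] [677. 240.]
0.05 [265. 298.] [676. 294.]
0.045 [[717.0, 271.0], [710.0, 335.0], [633.0, 327.0], [642.0, 264.0]]
0.06 [[718.0, 255.0], [711.0, 319.0], [633.0, 311.0], [643.0, 248.0]]
```

Everything agrees to within about 2–3 mm, so the pad is centred. Next I'll let go, go up, and move over the knob.

Emit:
move_arm --pt "0.5 0 0 0 0 0 0" --pt "0.5 0 0 0 0 0 0" --pt "0.5 0 0 0 0 0 0" --pt "0.5 0 0 0 0 0 0" --pt "0.6 0 0 -20 0 0 0" --pt "0.6 0 0 -40 0 0 0" --pt "0.6 0 0 -40 0 0 0" --pt "0.6 0 0 -40 0 0 0" --pt "0.6 0 0 -40 0 0 0" --pt "0.6 0 0 -40 0 0 0"

```text
clock: 6.7
eef_pos: [0.4819, 0.0895, 0.2363]
tool_rot: [0.688, 0.725, -0.0, -0.0]
ft_force: [0.8, -0.3, -0.4]
grip_width: 0.0513
grasp_force: 0.0
```

Emit:
move_arm --pt "0.6 0 0 -40 0 0 0" --pt "0.6 10 0.2 -5 0 0 0" --pt "0.6 20 0.2 0 0 0 0" --pt "0.6 30 0.2 0 0 0 0" --pt "0.6 30 0.2 0 0 0 0" --pt "0.6 30 0.2 0 0 0 0" --pt "0.6 28 0.2 0 0 0 0" --pt "0.6 20 0.2 0 0 0 0" --pt "0.6 11 0.1 0 0 0 0" --pt "0.6 0 0 0 0 0 0"

```text
clock: 7.53
eef_pos: [0.4741, 0.2705, 0.2786]
tool_rot: [0.687, 0.727, -0.0, -0.0]
ft_force: [0.1, -0.2, -0.6]
grip_width: 0.0513
grasp_force: 0.0
```

```bash
python3 - <<'E'
from h import *
a=bot.camera("top");b=bot.camera("side");o=bot.get_obs();print(o["clock"],o["eef_pos"],R.from_quat(o["tool_rot"]).as_matrix().round(3).tolist(),o["grip_width"],o["ft_force"])
A=cv2.resize(a[170:250,160:240],None,fx=5,fy=5,interpolation=2);B=cv2.resize(b[230:310,230:310],None,fx=5,fy=5,interpolation=2)
cv2.imwrite("pics/e.png",np.hstack([A,B]))
E
```

```text
7.6333 [0.4743169  0.26819394 0.27893904] [[-0.053, 0.999, -0.001], [0.999, 0.053, -0.001], [-0.001, -0.001, -1.0]] 0.051537806970597316 [-0.69748453 -0.50203594 -0.01419852]
```

View pics/e.png

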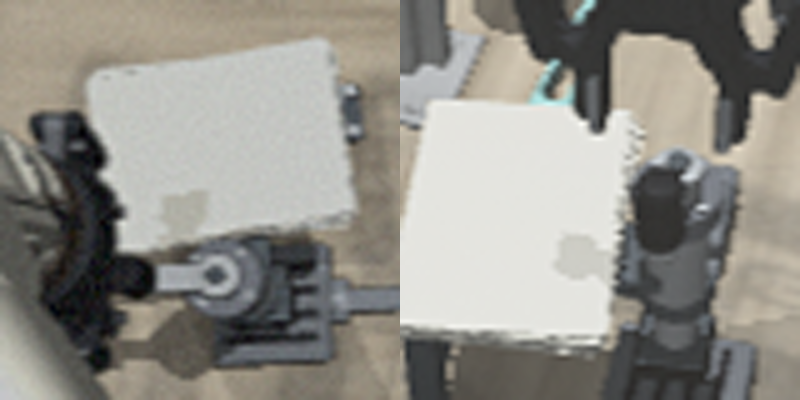

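The top crop shows the pad's right-front corner at (331,358), which confirms it's centred. In the side crop the knob at (660,165) lies midway between the fingertips, so I'll go down and grip.

Emit:
move_arm --pt "0.6 1 0 10 0 0 0" --pt "0.6 0 0 14 0 0 0" --pt "0.6 0 0 14 0 0 0" --pt "0.6 0 0 12 0 0 0" --pt "0.6 0 0 8 0 0 0" --pt "0.6 0 0 4 0 0 0" --pt "0.6 0 0 0 0 0 0" --pt "0.6 0 0 0 0 0 0"

```text
clock: 8.3
eef_pos: [0.4746, 0.2694, 0.2176]
tool_rot: [0.688, 0.725, 0.0, 0.0]
ft_force: [-0.4, 0.7, 0.3]
grip_width: 0.0512
grasp_force: 0.0
```

Emit:
move_arm --pt "0.2 0 0 0 0 0 0" --pt "0.1 0 0 0 0 0 0" --pt "0 0 0 0 0 0 0" --pt "0 0 0 0 0 0 0" --pt "0 0 0 0 0 0 0" --pt "0 0 0 0 0 0 0"

```text
clock: 8.8
eef_pos: [0.4745, 0.2701, 0.2182]
tool_rot: [0.688, 0.726, 0.001, 0.0]
ft_force: [-1.3, -0.3, 5.3]
grip_width: 0.0222
grasp_force: 58.6
```

```bash
cat >> h.py <<'E'
def arc(a0,st,n,c=(.4768,.2257),r=.045,start=None):
    th=np.deg2rad(a0-st*np.arange(n+1));P=np.array(c)+r*np.c_[np.cos(th),np.sin(th)]
    if start is not None:P[0]=start
    d=np.diff(P,axis=0)*1000;X=np.array([-.053,.9986]);Y=np.array([.9986,.053])
    print([[0,float(round(v@X,1)),float(round(v@Y,1)),0,0,0,0] for v in d])
E
python3 -c "
from h import *
arc(93,5,10)"
```

```text
[[0, -0.2, 3.9, 0, 0, 0, 0], [0, -0.5, 3.9, 0, 0, 0, 0], [0, -0.9, 3.8, 0, 0, 0, 0], [0, -1.2, 3.7, 0, 0, 0, 0], [0, -1.5, 3.6, 0, 0, 0, 0], [0, -1.8, 3.5, 0, 0, 0, 0], [0, -2.1, 3.3, 0, 0, 0, 0], [0, -2.4, 3.1, 0, 0, 0, 0], [0, -2.7, 2.9, 0, 0, 0, 0], [0, -2.9, 2.7, 0, 0, 0, 0]]
```

Emit:
move_arm --pt "0 -0.2 3.9 0 0 0 0" --pt "0 -0.5 3.9 0 0 0 0" --pt "0 -0.9 3.8 0 0 0 0" --pt "0 -1.2 3.7 0 0 0 0" --pt "0 -1.5 3.6 0 0 0 0"

```text
clock: 9.22
eef_pos: [0.492, 0.2676, 0.2181]
tool_rot: [0.688, 0.726, 0.0, -0.002]
ft_force: [-6.2, 1.5, 5.9]
grip_width: 0.0227
grasp_force: 58.8
```

Emit:
move_arm --pt "0 -1.8 3.5 0 0 0 0" --pt "0 -2.1 3.3 0 0 0 0" --pt "0 -2.4 3.1 0 0 0 0" --pt "0 -2.7 2.9 0 0 0 0" --pt "0 -2.9 2.7 0 0 0 0"

```text
clock: 9.63
eef_pos: [0.5083, 0.2573, 0.2181]
tool_rot: [0.687, 0.726, 0.001, -0.002]
ft_force: [-5.7, 4.6, 6.5]
grip_width: 0.0225
grasp_force: 58.7
```

```bash
python3 -c "
from h import *
arc(43,5,20)"
```

```text
[[0, -3.1, 2.4, 0, 0, 0, 0], [0, -3.3, 2.1, 0, 0, 0, 0], [0, -3.5, 1.8, 0, 0, 0, 0], [0, -3.6, 1.5, 0, 0, 0, 0], [0, -3.7, 1.2, 0, 0, 0, 0], [0, -3.8, 0.8, 0, 0, 0, 0], [0, -3.9, 0.5, 0, 0, 0, 0], [0, -3.9, 0.2, 0, 0, 0, 0], [0, -3.9, -0.2, 0, 0, 0, 0], [0, -3.9, -0.5, 0, 0, 0, 0], [0, -3.8, -0.9, 0, 0, 0, 0], [0, -3.7, -1.2, 0, 0, 0, 0], [0, -3.6, -1.5, 0, 0, 0, 0], [0, -3.5, -1.8, 0, 0, 0, 0], [0, -3.3, -2.1, 0, 0, 0, 0], [0, -3.1, -2.4, 0, 0, 0, 0], [0, -2.9, -2.7, 0, 0, 0, 0], [0, -2.7, -2.9, 0, 0, 0, 0], [0, -2.4, -3.1, 0, 0, 0, 0], [0, -2.1, -3.3, 0, 0, 0, 0]]
```

Emit:
move_arm --pt "0 -3.1 2.4 0 0 0 0" --pt "0 -3.3 2.1 0 0 0 0" --pt "0 -3.5 1.8 0 0 0 0" --pt "0 -3.6 1.5 0 0 0 0" --pt "0 -3.7 1.2 0 0 0 0" --pt "0 -3.8 0.8 0 0 0 0" --pt "0 -3.9 0.5 0 0 0 0" --pt "0 -3.9 0.2 0 0 0 0" --pt "0 -3.9 -0.2 0 0 0 0"

```text
clock: 10.38
eef_pos: [0.5219, 0.2262, 0.2183]
tool_rot: [0.687, 0.726, 0.003, -0.002]
ft_force: [-1.3, 6.7, 5.1]
grip_width: 0.0225
grasp_force: 58.7
```

Emit:
move_arm --pt "0 -3.9 -0.5 0 0 0 0" --pt "0 -3.8 -0.9 0 0 0 0" --pt "0 -3.7 -1.2 0 0 0 0" --pt "0 -3.6 -1.5 0 0 0 0" --pt "0 -3.5 -1.8 0 0 0 0" --pt "0 -3.3 -2.1 0 0 0 0" --pt "0 -3.1 -2.4 0 0 0 0" --pt "0 -2.9 -2.7 0 0 0 0" --pt "0 -2.7 -2.9 0 0 0 0"

```text
clock: 11.13
eef_pos: [0.5098, 0.1943, 0.2184]
tool_rot: [0.688, 0.726, 0.004, 0.001]
ft_force: [3.7, 6.1, 1.2]
grip_width: 0.0225
grasp_force: 58.6
```

```bash
python3 - <<'E'
from h import *
P=np.array([[.4745,.2701],[.492,.2676],[.5083,.2573]]+[bot.get_obs()["eef_pos"][:2]])
s=np.linalg.lstsq(np.c_[2*P,np.ones(len(P))],(P**2).sum(1),rcond=None)[0];print(s[:2],np.sqrt(s[2]+s[:2]@s[:2]))
arc(-47,5,20);arc(-147,5,20)
E
```

```text
[0.47677759 0.22506614] 0.04511877209408081
[[0, -2.4, -3.1, 0, 0, 0, 0], [0, -2.1, -3.3, 0, 0, 0, 0], [0, -1.8, -3.5, 0, 0, 0, 0], [0, -1.5, -3.6, 0, 0, 0, 0], [0, -1.2, -3.7, 0, 0, 0, 0], [0, -0.8, -3.8, 0, 0, 0, 0], [0, -0.5, -3.9, 0, 0, 0, 0], [0, -0.2, -3.9, 0, 0, 0, 0], [0, 0.2, -3.9, 0, 0, 0, 0], [0, 0.5, -3.9, 0, 0, 0, 0], [0, 0.9, -3.8, 0, 0, 0, 0], [0, 1.2, -3.7, 0, 0, 0, 0], [0, 1.5, -3.6, 0, 0, 0, 0], [0, 1.8, -3.5, 0, 0, 0, 0], [0, 2.1, -3.3, 0, 0, 0, 0], [0, 2.4, -3.1, 0, 0, 0, 0], [0, 2.7, -2.9, 0, 0, 0, 0], [0, 2.9, -2.7, 0, 0, 0, 0], [0, 3.1, -2.4, 0, 0, 0, 0], [0, 3.3, -2.1, 0, 0, 0, 0]]
[[0, 3.5, -1.8, 0, 0, 0, 0], [0, 3.6, -1.5, 0, 0, 0, 0], [0, 3.7, -1.2, 0, 0, 0, 0], [0, 3.8, -0.8, 0, 0, 0, 0], [0, 3.9, -0.5, 0, 0, 0, 0], [0, 3.9, -0.2, 0, 0, 0, 0], [0, 3.9, 0.2, 0, 0, 0, 0], [0, 3.9, 0.5, 0, 0, 0, 0], [0, 3.8, 0.9, 0, 0, 0, 0], [0, 3.7, 1.2, 0, 0, 0, 0], [0, 3.6, 1.5, 0, 0, 0, 0], [0, 3.5, 1.8, 0, 0, 0, 0], [0, 3.3, 2.1, 0, 0, 0, 0], [0, 3.1, 2.4, 0, 0, 0, 0], [0, 2.9, 2.7, 0, 0, 0, 0], [0, 2.7, 2.9, 0, 0, 0, 0], [0, 2.4, 3.1, 0, 0, 0, 0], [0, 2.1, 3.3, 0, 0, 0, 0], [0, 1.8, 3.5, 0, 0, 0, 0], [0, 1.5, 3.6, 0, 0, 0, 0]]
```

Emit:
move_arm --pt "0 -2.4 -3.1 0 0 0 0" --pt "0 -2.1 -3.3 0 0 0 0" --pt "0 -1.8 -3.5 0 0 0 0" --pt "0 -1.5 -3.6 0 0 0 0" --pt "0 -1.2 -3.7 0 0 0 0" --pt "0 -0.8 -3.8 0 0 0 0" --pt "0 -0.5 -3.9 0 0 0 0" --pt "0 -0.2 -3.9 0 0 0 0" --pt "0 0.2 -3.9 0 0 0 0" --pt "0 0.5 -3.9 0 0 0 0"

```text
clock: 11.97
eef_pos: [0.4747, 0.1801, 0.2186]
tool_rot: [0.688, 0.725, 0.003, 0.003]
ft_force: [6.0, -1.6, 1.5]
grip_width: 0.0226
grasp_force: 58.7
```

Emit:
move_arm --pt "0 0.9 -3.8 0 0 0 0" --pt "0 1.2 -3.7 0 0 0 0" --pt "0 1.5 -3.6 0 0 0 0" --pt "0 1.8 -3.5 0 0 0 0" --pt "0 2.1 -3.3 0 0 0 0" --pt "0 2.4 -3.1 0 0 0 0" --pt "0 2.7 -2.9 0 0 0 0" --pt "0 2.9 -2.7 0 0 0 0" --pt "0 3.1 -2.4 0 0 0 0" --pt "0 3.3 -2.1 0 0 0 0"

```text
clock: 12.8
eef_pos: [0.4405, 0.1985, 0.2184]
tool_rot: [0.689, 0.725, -0.0, 0.003]
ft_force: [1.7, -6.8, 6.2]
grip_width: 0.0224
grasp_force: 59.2
```

Emit:
move_arm --pt "0 3.5 -1.8 0 0 0 0" --pt "0 3.6 -1.5 0 0 0 0" --pt "0 3.7 -1.2 0 0 0 0" --pt "0 3.8 -0.8 0 0 0 0" --pt "0 3.9 -0.5 0 0 0 0"

```text
clock: 13.22
eef_pos: [0.4325, 0.2167, 0.2183]
tool_rot: [0.689, 0.725, -0.001, 0.002]
ft_force: [-1.9, -7.6, 8.7]
grip_width: 0.0226
grasp_force: 59.4
```

Emit:
move_arm --pt "0 3.9 -0.2 0 0 0 0" --pt "0 3.9 0.2 0 0 0 0" --pt "0 3.9 0.5 0 0 0 0" --pt "0 3.8 0.9 0 0 0 0"

```text
clock: 13.55
eef_pos: [0.4323, 0.2326, 0.2182]
tool_rot: [0.688, 0.725, -0.001, 0.001]
ft_force: [-4.3, -6.4, 9.1]
grip_width: 0.0222
grasp_force: 59.5
```

```bash
cat >> h.py <<'E'
def eff():
    o=bot.get_obs();d=np.array(o["eef_pos"][:2])-[.4768,.2252];f=np.array(o["ft_force"][:2]);r=d/np.linalg.norm(d);t=np.array([r[1],-r[0]])
    print("ang %.1f r %.4f tang %.2f rad %.2f"%(np.degrees(np.arctan2(d[1],d[0])),np.linalg.norm(d),-f@t,f@r))
E
python3 - <<'E'
from h import *
eff();b=bot.camera("side");eff()
cv2.imwrite("pics/f.png",cv2.resize(b[250:320,250:320],None,fx=8,fy=8,interpolation=2))
E
```

```text
ang 170.5 r 0.0451 tang 7.06 rad 3.20
ang 169.6 r 0.0451 tang 6.49 rad 2.28
```

View pics/f.png

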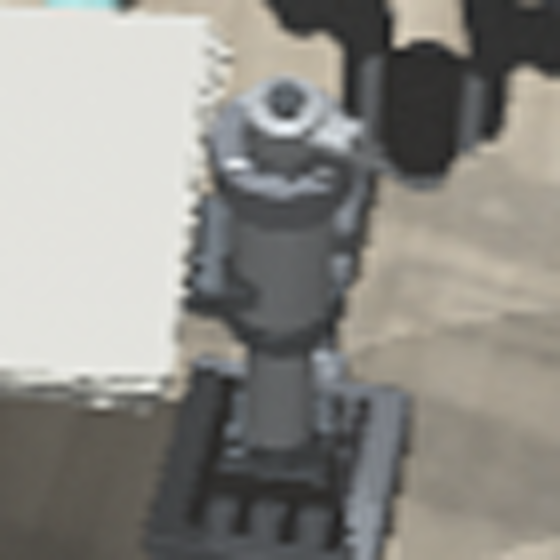

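The side crop shows the foot's lower edge at about v=485 in the crop, so it's roughly 14 mm above the pad. The knob is held securely. I'll keep cranking.

```bash
python3 -c "
from h import *
arc(168,5,40,c=(.4768,.2252))"
```

```text
[[0, 3.7, 1.2, 0, 0, 0, 0], [0, 3.6, 1.5, 0, 0, 0, 0], [0, 3.5, 1.8, 0, 0, 0, 0], [0, 3.3, 2.1, 0, 0, 0, 0], [0, 3.1, 2.4, 0, 0, 0, 0], [0, 2.9, 2.7, 0, 0, 0, 0], [0, 2.7, 2.9, 0, 0, 0, 0], [0, 2.4, 3.1, 0, 0, 0, 0], [0, 2.1, 3.3, 0, 0, 0, 0], [0, 1.8, 3.5, 0, 0, 0, 0], [0, 1.5, 3.6, 0, 0, 0, 0], [0, 1.2, 3.7, 0, 0, 0, 0], [0, 0.8, 3.8, 0, 0, 0, 0], [0, 0.5, 3.9, 0, 0, 0, 0], [0, 0.2, 3.9, 0, 0, 0, 0], [0, -0.2, 3.9, 0, 0, 0, 0], [0, -0.5, 3.9, 0, 0, 0, 0], [0, -0.9, 3.8, 0, 0, 0, 0], [0, -1.2, 3.7, 0, 0, 0, 0], [0, -1.5, 3.6, 0, 0, 0, 0], [0, -1.8, 3.5, 0, 0, 0, 0], [0, -2.1, 3.3, 0, 0, 0, 0], [0, -2.4, 3.1, 0, 0, 0, 0], [0, -2.7, 2.9, 0, 0, 0, 0], [0, -2.9, 2.7, 0, 0, 0, 0], [0, -3.1, 2.4, 0, 0, 0, 0], [0, -3.3, 2.1, 0, 0, 0, 0], [0, -3.5, 1.8, 0, 0, 0, 0], [0, -3.6, 1.5, 0, 0, 0, 0], [0, -3.7, 1.2, 0, 0, 0, 0], [0, -3.8, 0.8, 0, 0, 0, 0], [0, -3.9, 0.5, 0, 0, 0, 0], [0, -3.9, 0.2, 0, 0, 0, 0], [0, -3.9, -0.2, 0, 0, 0, 0], [0, -3.9, -0.5, 0, 0, 0, 0], [0, -3.8, -0.9, 0, 0, 0, 0], [0, -3.7, -1.2, 0, 0, 0, 0], [0, -3.6, -1.5, 0, 0, 0, 0], [0, -3.5, -1.8, 0, 0, 0, 0], [0, -3.3, -2.1, 0, 0, 0, 0]]
```

Emit:
move_arm --pt "0 3.7 1.2 0 0 0 0" --pt "0 3.6 1.5 0 0 0 0" --pt "0 3.5 1.8 0 0 0 0" --pt "0 3.3 2.1 0 0 0 0" --pt "0 3.1 2.4 0 0 0 0"

```text
clock: 14.02
eef_pos: [0.4398, 0.2509, 0.2182]
tool_rot: [0.688, 0.726, -0.001, 0.0]
ft_force: [-5.0, -4.1, 8.8]
grip_width: 0.0222
grasp_force: 59.5
```

```bash
python3 -c "
from h import *
eff()"
```

```text
ang 145.3 r 0.0451 tang 6.20 rad 1.78
```

Emit:
move_arm --pt "0 2.9 2.7 0 0 0 0" --pt "0 2.7 2.9 0 0 0 0" --pt "0 2.4 3.1 0 0 0 0" --pt "0 2.1 3.3 0 0 0 0"

```text
clock: 14.35
eef_pos: [0.4509, 0.2621, 0.2181]
tool_rot: [0.688, 0.726, -0.001, -0.0]
ft_force: [-5.6, -2.6, 8.2]
grip_width: 0.0226
grasp_force: 59.5
```

```bash
python3 -c "
from h import *
eff()"
```

```text
ang 125.0 r 0.0451 tang 6.10 rad 1.05
```

Free so far (about 6.2 N).

Emit:
move_arm --pt "0 1.8 3.5 0 0 0 0" --pt "0 1.5 3.6 0 0 0 0" --pt "0 1.2 3.7 0 0 0 0" --pt "0 0.8 3.8 0 0 0 0"

```text
clock: 14.68
eef_pos: [0.4643, 0.2685, 0.218]
tool_rot: [0.688, 0.726, -0.002, -0.001]
ft_force: [-9.5, -1.3, 8.6]
grip_width: 0.0223
grasp_force: 59.7
```

```bash
python3 -c "
from h import *
eff()"
```

```text
ang 106.1 r 0.0451 tang 9.49 rad 1.39
```

Emit:
move_arm --pt "0 0.5 3.9 0 0 0 0" --pt "0 0.2 3.9 0 0 0 0" --pt "0 -0.2 3.9 0 0 0 0"

```text
clock: 14.93
eef_pos: [0.4752, 0.2702, 0.218]
tool_rot: [0.687, 0.726, -0.002, -0.002]
ft_force: [-10.4, 0.7, 11.0]
grip_width: 0.0226
grasp_force: 59.7
```

```bash
python3 -c "
from h import *
eff()"
```

```text
ang 92.1 r 0.0450 tang 10.41 rad 1.03
```

Firm contact: about 10.4 N against about 6.4 N free, or roughly 1.6 times. I'll stop here, ease the command back by the tracking lag, and let go.

Emit:
move_arm --pt "0 0 -2.5 0 0 0 0" --pt "0 0 -0.5 0 0 0 0" --pt "0 0 0 0 0 0 0"

```text
clock: 15.18
eef_pos: [0.4754, 0.2701, 0.2182]
tool_rot: [0.688, 0.726, 0.001, 0.0]
ft_force: [-2.7, -0.5, 5.6]
grip_width: 0.0225
grasp_force: 59.2
```

```bash
python3 -c "
from h import *
eff()"
```

```text
ang 91.8 r 0.0450 tang 2.74 rad -0.38
```

Nearly unloaded, and the jack has held its place. Now I'll open the gripper and rise.

Emit:
move_arm --pt "0.3 0 0 0 0 0 0" --pt "0.6 0 0 0 0 0 0" --pt "0.6 0 0 0 0 0 0" --pt "0.6 0 0 0 0 0 0" --pt "0.6 0 0 -10 0 0 0" --pt "0.6 0 0 -20 0 0 0" --pt "0.6 0 0 -30 0 0 0" --pt "0.6 0 0 -30 0 0 0" --pt "0.6 -10 -30 -10 0 0 0" --pt "0.6 -10 -30 0 0 0 0"

```text
clock: 16.02
eef_pos: [0.4184, 0.2476, 0.3208]
tool_rot: [0.688, 0.725, 0.003, 0.001]
ft_force: [-1.3, -0.4, 0.3]
grip_width: 0.0516
grasp_force: 0.0
```

Emit:
move_arm --pt "0.6 -30 -20 0 0 0 0" --pt "0.6 -30 -20 0 0 0 0" --pt "0.6 -30 -10 0 0 0 0" --pt "0.6 -30 0 0 0 0 0" --pt "0.6 -30 0 0 0 0 0" --pt "0.6 -30 0 0 0 0 0" --pt "0.6 -30 0 0 0 0 0" --pt "0.6 -20 0 0 0 0 0" --pt "0.6 0 0 0 0 0 0" --pt "0.6 0 0 0 0 0 0"

```text
clock: 16.85
eef_pos: [0.3788, 0.0135, 0.318]
tool_rot: [0.689, 0.725, 0.0, 0.0]
ft_force: [0.8, 0.2, -0.1]
grip_width: 0.0514
grasp_force: 0.0
```

```bash
python3 - <<'E'
from h import *
a=bot.camera("top");b=bot.camera("side");o=bot.get_obs();print(o["clock"],o["eef_pos"],o["ft_force"],o["grip_width"])
A=cv2.resize(a[170:270,150:250],None,fx=4,fy=4,interpolation=2);B=cv2.resize(b[230:330,230:330],None,fx=4,fy=4,interpolation=2)
cv2.imwrite("pics/g.png",np.hstack([A,B]))
E
```

```text
16.95 [0.37882118 0.01457909 0.31770757] [ 0.23199603  0.70528689 -0.86326223] 0.051183130173714175
```

View pics/g.png

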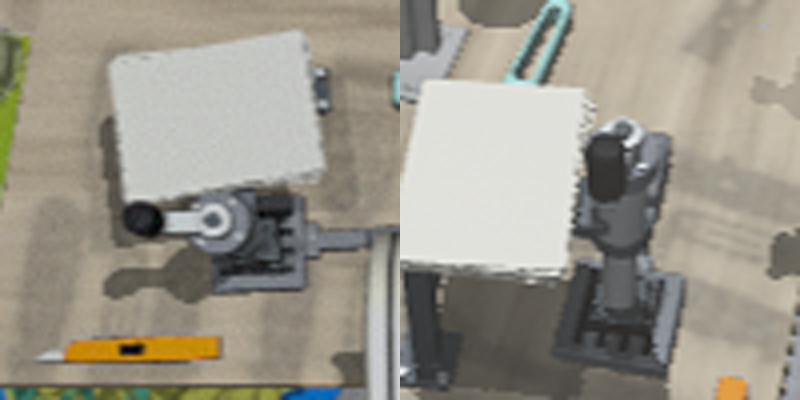

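The foot stands centred on the pad (side crop, about (625,305)), the crank has been left alone, the cutter and handle haven't moved, and the arm is clear. I'll hand it in.

```bash
python3 -c "
from workcell import bot
print(bot.job_done())"
```

```text
the job is handed in; nothing more can be done
None
```

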